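# Deal router antennas round three kit trays

## Task

The three router kit trays get two antennas each, and two of the trays have had their first: carry on dealing the antennas from the blue mat, one to a tray in turn, so that no tray gets its second before every tray has its first, until the mat is empty and each tray holds two. Lay every antenna flat down in a pocket of its own with the brass plug in the pocket's narrow neck, and leave the other things on the desk where they are.

Things in the scene. Friction and masses are not known exactly. Their poses are not given: they have to be found in the camera images.
- antenna_1: dark grey router antenna, 180 mm long: flat blade 140 x 22 wide x 14 thick, then towards -x a knuckle 20 long x 12 wide and a brass plug 20 long, 11 across. Origin: underside, middle of the blade (grip here across the width); x points to the tip: tip at +70, plug end at -110; z up. Starts flat on the 3 mm thick blue mat, lying roughly along the robot's left-right, plug at either end.
- antenna_2: dark grey router antenna, 180 mm long: flat blade 140 x 22 wide x 14 thick, then towards -x a knuckle 20 long x 12 wide and a brass plug 20 long, 11 across. Origin: underside, middle of the blade (grip here across the width); x points to the tip: tip at +70, plug end at -110; z up. Starts flat on the 3 mm thick blue mat, lying roughly along the robot's left-right, plug at either end.
- antenna_3: dark grey router antenna, 180 mm long: flat blade 140 x 22 wide x 14 thick, then towards -x a knuckle 20 long x 12 wide and a brass plug 20 long, 11 across. Origin: underside, middle of the blade (grip here across the width); x points to the tip: tip at +70, plug end at -110; z up. Starts flat on the 3 mm thick blue mat, lying roughly along the robot's left-right, plug at either end.
- antenna_4: dark grey router antenna, 180 mm long: flat blade 140 x 22 wide x 14 thick, then towards -x a knuckle 20 long x 12 wide and a brass plug 20 long, 11 across. Origin: underside, middle of the blade (grip here across the width); x points to the tip: tip at +70, plug end at -110; z up. Starts flat on the 3 mm thick blue mat, lying roughly along the robot's left-right, plug at either end.
- antenna_5: dark grey router antenna, 180 mm long: flat blade 140 x 22 wide x 14 thick, then towards -x a knuckle 20 long x 12 wide and a brass plug 20 long, 11 across. Origin: underside, middle of the blade (grip here across the width); x points to the tip: tip at +70, plug end at -110; z up. Starts already laid in a tray.
- antenna_6: dark grey router antenna, 180 mm long: flat blade 140 x 22 wide x 14 thick, then towards -x a knuckle 20 long x 12 wide and a brass plug 20 long, 11 across. Origin: underside, middle of the blade (grip here across the width); x points to the tip: tip at +70, plug end at -110; z up. Starts already laid in a tray.
- tray_a: fixed kit tray of moulded pulp, 220 long (x) x 100 wide (y) x 17 mm high, origin under its centre, x away from its plug end (the end facing the robot). Two long pockets side by side, 54 mm apart, floor 5 mm above the desk, walls with rounded tops 12 mm above the floor. Blades in one tray lie about 32 mm apart.
- tray_a_left (a point): pocket floor on the tray's +y side, where the antenna's origin belongs: 20 mm in x, +27 mm in y from the tray's origin; x along the pocket to the tip end. Pocket 196 mm long, 34 wide for the blade, 20 wide in the neck (for knuckle and plug, at -x). Side walls are left out from 32 mm before to 32 mm beyond this point, so fingers reach the floor there.
- tray_a_right (a point): pocket floor on the tray's -y side, where the antenna's origin belongs: 20 mm in x, -27 mm in y from the tray's origin; x along the pocket to the tip end. Pocket 196 mm long, 34 wide for the blade, 20 wide in the neck (for knuckle and plug, at -x). Side walls are left out from 32 mm before to 32 mm beyond this point, so fingers reach the floor there.
- tray_b: fixed kit tray of moulded pulp, 220 long (x) x 100 wide (y) x 17 mm high, origin under its centre, x away from its plug end (the end facing the robot). Two long pockets side by side, 54 mm apart, floor 5 mm above the desk, walls with rounded tops 12 mm above the floor. Blades in one tray lie about 32 mm apart.
- tray_b_left (a point): pocket floor on the tray's +y side, where the antenna's origin belongs: 20 mm in x, +27 mm in y from the tray's origin; x along the pocket to the tip end. Pocket 196 mm long, 34 wide for the blade, 20 wide in the neck (for knuckle and plug, at -x). Side walls are left out from 32 mm before to 32 mm beyond this point, so fingers reach the floor there.
- tray_b_right (a point): pocket floor on the tray's -y side, where the antenna's origin belongs: 20 mm in x, -27 mm in y from the tray's origin; x along the pocket to the tip end. Pocket 196 mm long, 34 wide for the blade, 20 wide in the neck (for knuckle and plug, at -x). Side walls are left out from 32 mm before to 32 mm beyond this point, so fingers reach the floor there.
- tray_c: fixed kit tray of moulded pulp, 220 long (x) x 100 wide (y) x 17 mm high, origin under its centre, x away from its plug end (the end facing the robot). Two long pockets side by side, 54 mm apart, floor 5 mm above the desk, walls with rounded tops 12 mm above the floor. Blades in one tray lie about 32 mm apart.
- tray_c_left (a point): pocket floor on the tray's +y side, where the antenna's origin belongs: 20 mm in x, +27 mm in y from the tray's origin; x along the pocket to the tip end. Pocket 196 mm long, 34 wide for the blade, 20 wide in the neck (for knuckle and plug, at -x). Side walls are left out from 32 mm before to 32 mm beyond this point, so fingers reach the floor there.
- tray_c_right (a point): pocket floor on the tray's -y side, where the antenna's origin belongs: 20 mm in x, -27 mm in y from the tray's origin; x along the pocket to the tip end. Pocket 196 mm long, 34 wide for the blade, 20 wide in the neck (for knuckle and plug, at -x). Side walls are left out from 32 mm before to 32 mm beyond this point, so fingers reach the floor there.
- screwdriver: screwdriver with orange handle, 190 mm long, 26 mm high, lying on the desk between the mat and the trays; bystander, stays where it is
- adapter: black plug-in power adapter, 70 x 42 x 30 mm, prongs up to 51 mm; bystander, stays where it is
- tape: roll of tape lying flat, 92 mm wide, 24 mm high; bystander, stays where it is
- pliers: pliers with blue handles, about 180 mm long, lying flat on the desk beyond the trays; bystander, stays where it is
Not all that is in view belongs to the job. What is shaped like the tray_c but turquoise is not meant.

How it is judged:
By the outcome, as a careful person would: the job done as asked, in the order asked, and still so for the second after the job is handed in, with the robot touching nothing.
It also fails if it takes over 72 s, if anything falls off the work surface, if the arm or the gripper's body presses on something with over 40 N, if the wrist force passes 120 N, or if a joint passes its speed limit or range.

## Robot

A 6-joint arm with a two-finger parallel gripper is mounted at the origin on the work surface. World frame = base frame: x ahead of the robot, y to its left, z up, the work surface at z = 0. Lengths are in mm, angles in rad, forces in N, time in s.
With the tool pointing down it reaches from about 350 to 875 mm from the base axis. Payload 4.2 kg.
Tool frame: the origin (TCP) lies on the mounting face of the last link; the fingertips stand 173 mm ahead of it and the grasp point (between the pads) lies grip_point_offset ahead of it (grip_point_offset is the distance from the TCP to the grasp point, in mm); z points along the fingers, y is the line along which they close (so a half turn about z gives the same grasp; the last joint's range is limited). The gripper opens to 85 mm and grips with 20 to 120 N. Pads are 22 mm wide; open, the fingers measure 114 mm over their backs; the gripper's body (76 mm by 85 mm) begins 54 mm behind the grasp point. The pads swing forward as they close: fully open they stand 13 mm farther back than shut.
Start: joints at [-1.075, 0.385, 0.008, 0, -1.194, -0.259], TCP at [146.638, -607.534, 404.712] pointing down, gripper open.
Joint ranges: [-3.14, 3.14], [-1.21, 2.06], [-1.07, 1.41], [-3.16, 2.05], [-2.99, -0.16], [-3.1, 3.1]. Speed limits (rad/s): [2.79, 2.79, 3.14, 3.14, 3.14, 3.14].

## Interface

Orientations are given as a unit quaternion [x, y, z, w].
In Python, from bench import read_state, get_image, job_done, recognise, place_of, grip_point_offset gives the robot as it stands. The module is installed in compiled form; this text tells all that it offers.
- The arm moves only by the tool carry_out, never from a script. Its arguments are lists of equal length, an entry for each row: "slide": the shift along the tool's x, y, z in m, a list of three; "roll": the turn about the tool's z in degrees; "claw": the finger opening in m, from 0 to 0.0854. A call has 1 to 8 rows; each row is the pose to reach, as a shift and turn from the pose commanded when the call began, along the tool's axes at that moment; what a row does not reach only later rows make up. A row lasts 1/8 s, in which the tool goes at most 62.5 mm and 10.7 degrees, less where a joint would pass 70% of its speed; a pose out of reach is approached as far as the arm can. A call with a gripper value outside its range is refused whole. The fingers move at their own pace and stop on an object; the grip force is fixed at half the most. Time passes only in rows, so rows that repeat a pose let the fingers close. It gives the time, the measured TCP pose, the force, the opening and the grip force at its end, in the units of the state.
- read_state(): the state, without advancing time (a new reading comes with each control period).
- get_image(name): name is "side" or "top" or "wrist"; returns a dict with "img" (384x512x3 uint8, red, green, blue), "z_map" (384x512 float32, mm along the optical axis (not along the pixel's ray), 0 where there is no reading), "mtx" (3x3 intrinsics, pixels), "world_from_camera" (4x4, takes a point from camera to world coordinates); the wrist camera has in their place "T_tool_cam" (4x4, takes a point from camera to tool coordinates, whose origin is the TCP and whose axes are the flange's). Camera axes: x right, y up, looking along -z (the intrinsics and any distortion apply to the point x, -y, -z); pixel columns grow to the right and rows downward; lengths in mm; the calibration is good to about 2 mm. A picture is of the moment at which its call begins: read the wrist's pose just before it.
- job_done(): hands the job in; it is judged then, once.
Trained networks look in a picture, given as the dict that the camera call returned (one of the last four; its "shot" number tells which), for a name from the list of things; names that differ only in an ending like _2 or _b are one class to them, and where a whole thing is asked for, a point or a joint stands for the part that bears it (a point fixed in the world has none). Each returns a list of dicts, best first, with "conf" (0 to 1); they miss things now and then, are a little off and sometimes report something else, mostly with a low value. They report only what shows in the picture. A call takes as long as a camera call. They do not tell look-alikes from the thing itself.
- recognise(picture, thing): "at" ([column, row] in pixels, amid what is visible of it).
- place_of(picture, thing): "at" ([column, row] in pixels: a listed point, or the origin of a listed thing).
The state is a dict: "clock": time; "joints": joint angles; "joint_vel": joint speeds; "joint_efforts": joint torques, N m; "position": TCP position; "ee_rot": TCP orientation; "contact_force": force on the tool from outside, world axes, zero at the start; "wrist_torque": the same for the moment, N m; "gripper_width": finger opening in mm; "grasp_force": force on a finger pad.
Only numpy, scipy, OpenCV 4.12 (cv2) and the standard library are available. Lean on these libraries where they do the work, as an engineer would, in place of code of your own. Each camera call takes 0.05 s, during which the arm holds its last target. There are 200 camera calls.

## Working session

There is one attempt and no reset: what is moved stays moved. The work goes in short steps, Python scripts to look and compute and a tool call to move; the robot and the scene stay as the last step left them, time stands still between calls to the robot, and variables do not carry over. Pictures are saved under pics/ and viewed, at most 10 in all, crops included, and the job is handed in when it is done.

Besides the shell and the picture viewer there is one more tool, called after "Call:" as a command line: name --pt "numbers of a row" for each row, then --argument value for the rest. carry_out: Moves the arm, as the interface text tells. Its arguments: {"type":"object","properties":{"slide":{"type":"array"},"roll":{"type":"array"},"claw":{"type":"array"}},"required":["slide","roll","claw"]}

```bash
mkdir -p pics; cat > h.py <<'E'
import numpy as np, cv2
from bench import *
from scipy.spatial.transform import Rotation as R
def wfc(p,st=None):
    if "world_from_camera" in p: return np.array(p["world_from_camera"])
    T=np.eye(4);T[:3,:3]=R.from_quat(st["ee_rot"]).as_matrix();T[:3,3]=st["position"]
    return T@np.array(p["T_tool_cam"])
def cloud(p,st=None):
    z=p["z_map"];m=np.array(p["mtx"]);v,u=np.mgrid[:384,:512]
    c=np.stack([(u-m[0,2])/m[0,0]*z,-(v-m[1,2])/m[1,1]*z,-z,np.ones_like(z)],-1)
    w=(c@wfc(p,st).T)[...,:3];w[z==0]=np.nan;return w
def save(p,n,k=1.5):
    cv2.imwrite("pics/"+n,cv2.resize(p["img"][...,::-1],None,fx=k,fy=k))
E
python3 - <<'E'
from h import *
print(grip_point_offset, read_state())
p=get_image("top");save(p,"top.png");w=cloud(p)
for n in ["antenna_1","tray_a","tray_a_left","screwdriver","adapter","tape"]:
    for f in (place_of,recognise):
        print(n,f.__name__)
        for d in f(p,n):
            c,r=[int(round(x)) for x in d["at"]]
            print("  ",round(d["conf"],2),np.round(d["at"]),np.round(w[min(r,383),min(c,511)]))
print({k:np.round(v,2) for k,v in p.items() if k in("mtx","world_from_camera")})
E
```

```text
154.70000000000002 {'clock': 0.0, 'joints': array([-1.07538929e+00,  3.85538071e-01,  6.61980530e-03, -4.97368922e-04,
       -1.19398250e+00, -2.58577773e-01]), 'joint_vel': array([-1.83986360e-04, -5.99537993e-04, -1.27197526e-03, -9.81518563e-05,
        2.75850823e-04, -2.76964389e-03]), 'joint_efforts': array([ 2.18521727e-04, -3.92289770e+01,  1.88395536e+01,  4.18607354e+00,
       -4.61105257e-03,  1.15944528e-05]), 'position': array([ 146.60925426, -607.34517027,  403.63021672]), 'ee_rot': array([-1.18046914e-01,  9.93007435e-01,  1.06341468e-03, -1.72438893e-04]), 'contact_force': array([0.09512769, 0.21054281, 0.56020739]), 'wrist_torque': array([-0.02849771,  0.00556683, -0.0240297 ]), 'grasp_force': 0.0, 'gripper_width': 85.05270723557119}
antenna_1 call
   0.97 [256. 186.] [507. -25.  18.]
   0.9 [161. 146.] [624. 254.  15.]
   0.79 [342. 184.] [ 514. -273.   19.]
   0.7 [148. 203.] [456. 286.  19.]
   0.65 [157. 226.] [391. 259.  15.]
antenna_1 call
   0.98 [159. 172.] [547. 257.  17.]
   0.95 [344. 193.] [ 488. -278.   22.]
   0.9 [257. 186.] [507. -28.  24.]
   0.88 
[... 740 characters left out ...]
 103.] [759. -18.   2.]
screwdriver call
   0.91 [216. 214.] [425.  89.  27.]
adapter call
adapter call
   0.88 [225. 107.] [735.  66.  37.]
tape call
   0.75 [252.  98.] [774. -12.   1.]
   0.44 [248. 189.] [499.  -2.   8.]
tape call
   0.78 [247.  88.] [801.   3.  13.]
   0.74 [154. 227.] [388. 267.  15.]
{'mtx': array([[417.26,   0.  , 251.26],
       [  0.  , 417.26, 190.2 ],
       [  0.  ,   0.  ,   1.  ]]), 'world_from_camera': array([[ 0.00000e+00,  9.90000e-01, -1.00000e-01,  3.73360e+02],
       [-1.00000e+00,  0.00000e+00, -0.00000e+00, -1.24200e+01],
       [-0.00000e+00,  1.00000e-01,  9.90000e-01,  1.21688e+03],
       [ 0.00000e+00,  0.00000e+00,  0.00000e+00,  1.00000e+00]])}
```

View pics/top.png

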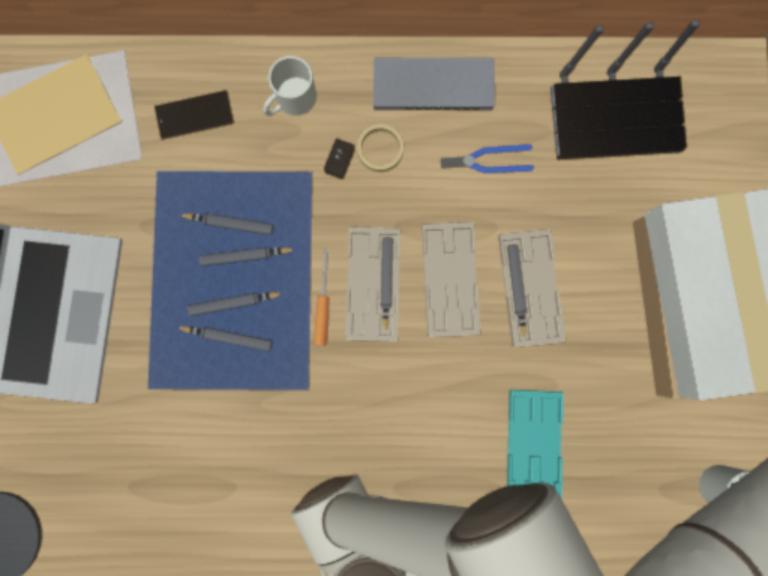

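The top view shows four antennas on the mat (scaled px: plugs left at (187,216) and (182,329), plugs right at (290,250) and (278,294)). The middle tray (451,280) is empty. The left tray has its right pocket filled, and the right tray has its left pocket filled. The turquoise tray is a decoy. Next I'll compute the poses.

```bash
cat >> h.py <<'E'
def antennas(p,w,zlo=10,zhi=27,box=(330,680,130,400),amin=100):
    """dark elevated blobs in box -> blade centre, yaw of tip(deg), via minAreaRect of dark blade + brass"""
    X,Y,Z=w[...,0],w[...,1],w[...,2]
    inb=(X>box[0])&(X<box[1])&(Y>box[2])&(Y<box[3])
    m=(inb&(Z>zlo)&(Z<zhi)).astype(np.uint8)
    n,l,s,_=cv2.connectedComponentsWithStats(m);out=[]
    img=p["img"].astype(int);brass=(img[...,0]-img[...,2]>40)
    for i in range(1,n):
        if s[i,4]<amin: continue
        k=l==i; P=w[k][:,:2].astype(np.float32)
        (c,sz,_)=cv2.minAreaRect(P)
        mu=P.mean(0);d=np.linalg.svd(P-mu,full_matrices=False)[2][0]
        kb=cv2.dilate(k.astype(np.uint8),np.ones((7,7)))>0
        B=w[kb&brass][:,:2]
        if len(B) and np.dot(np.nanmean(B,0)-mu,d)>0: d=-d
        t=(P-mu)@d; hi=np.percentile(t,99.7);lo=np.percentile(t,.3)
        side=np.array([-d[1],d[0]]);q=(P-mu)@side
        sel=(t>hi-130)&(t<hi-10)
        fit=np.polyfit(t[sel],q[sel],1)  # axis of the blade only
        org=mu+d*(hi-70)+side*np.polyval(fit,hi-70)
        yaw=np.degrees(np.arctan2(d[1],d[0])+np.arctan(fit[0]))
        out.append((np.round(org,1),round(yaw,1),round(hi-lo),len(B),s[i,4]))
    return out
E
python3 - <<'E'
from h import *
p=get_image("top");w=cloud(p)
for a in antennas(p,w): print(a)
print("in trays")
for a in antennas(p,w,15,27,(380,640,-360,20),60): print(a)
X,Y,Z=w[...,0],w[...,1],w[...,2]
# trays by colour/depth
hsv=cv2.cvtColor(p["img"],cv2.COLOR_RGB2HSV)
m=((X>380)&(X<640)&(Y<60)&(Y>-380)&(Z>10)&(Z<30)).astype(np.uint8)
m=cv2.morphologyEx(m,cv2.MORPH_CLOSE,np.ones((15,9)))
n,l,s,_=cv2.connectedComponentsWithStats(m)
for i in range(1,n):
    if s[i,4]>300:
        print(cv2.minAreaRect(w[(l==i)&(Z>8)][:,:2].astype(np.float32)),s[i])
E
```

```text
(array([614.5, 261.7]), np.float64(-98.8), 176, 15, np.int32(394))
(array([550.4, 263.7]), np.float64(97.4), 175, 16, np.int32(403))
(array([457.5, 283.3]), np.float64(101.1), 177, 18, np.int32(419))
(array([391.4, 259.3]), np.float64(-101.1), 177, 17, np.int32(413))
in trays
(array([ 596.4, -170.1]), np.float64(86.7), 99, 242, np.int32(267))
(array([613.3, -31.4]), np.float64(138.0), 76, 100, np.int32(166))
(array([ 580.7, -320.2]), np.float64(91.8), 101, 262, np.int32(268))
(array([519.4, -29.6]), np.float64(-1.5), 169, 25, np.int32(364))
(array([ 506. , -280.9]), np.float64(6.7), 177, 27, np.int32(377))
(array([ 440. , -176.7]), np.float64(103.3), 103, 354, np.int32(513))
(array([417.4, -14.3]), np.float64(4.0), 100, 231, np.int32(379))
(array([ 408.2, -309.8]), np.float64(10.9), 98, 223, np.int32(412))
((508.84368896484375, -153.5641632080078), (220.02879333496094, 100.13973236083984), 2.7958741188049316) [ 282  148   38   77 2359]
((499.2497253417969, -3.093791961669922), (99.92057800292969, 220.39027404785156), 88.51571655273438) [ 230  151   37   77 2543]
((493.64788818359375, -322.76800537109375), (219.59481811523438, 128.6807861328125), 5.65158224105835) [ 333  153   45   78 2600]
```

Call:
carry_out --pt "-0.06 0.02 0" --pt "-0.12 0.05 0" --pt "-0.18 0.08 0" --pt "-0.24 0.12 0" --pt "-0.27 0.17 0" --pt "-0.29 0.23 0" --pt "-0.3 0.29 0" --pt "-0.3 0.35 0" --roll '[0,0,0,0,0,-5,-10,-13.5]' --claw '[0.0854,0.0854,0.0854,0.0854,0.0854,0.0854,0.0854,0.0854]'

```text
clock: 1.7
position: [358.2, -204.1, 404.9]
ee_rot: [-0.235, 0.972, -0.0, 0.0]
contact_force: [1.4, 0.3, 1.4]
gripper_width: 85.1
grasp_force: 0.0
```

```bash
cat >> h.py <<'E'
def go(x,y,z,yaw):
    """slide (m) and roll (deg) from present pose to TCP x,y,z with tool x at azimuth yaw"""
    st=read_state();M=R.from_quat(st["ee_rot"]).as_matrix()
    s=M.T@(np.array([x,y,z])-st["position"])/1000
    y0=np.degrees(np.arctan2(M[1,0],M[0,0]));d=(yaw-y0+180)%360-180
    print("slide",np.round(s,4),"roll",round(-d,1),"yaw0",round(y0,1),"j1,6",np.round(np.degrees(st["joints"][[0,5]])),"pos",np.round(st["position"],1),"tilt",np.round(M[:2,2],4))
E
python3 -c "
from h import *
go(590,250,330,-98.8)"
```

```text
slide [-0.4138  0.2979  0.0749] roll -54.0 yaw0 -152.8 j1,6 [ -7. -56.] pos [ 358.2 -204.1  404.9] tilt [ 0.0009 -0.0003]
```

Call:
carry_out --pt "-0.05 0.037 0.01" --pt "-0.1 0.075 0.02" --pt "-0.15 0.112 0.03" --pt "-0.2 0.15 0.04" --pt "-0.26 0.187 0.05" --pt "-0.31 0.224 0.06" --pt "-0.36 0.26 0.07" --pt "-0.414 0.298 0.075" --roll '[-7,-14,-21,-28,-35,-42,-48,-54]' --claw '[0.06,0.06,0.06,0.05,0.05,0.05,0.05,0.05]'

```text
clock: 2.7
position: [584.3, 235.7, 330.6]
ee_rot: [-0.651, 0.759, -0.0, -0.0]
contact_force: [0.0, -0.7, 0.9]
gripper_width: 50.0
grasp_force: 0.0
```

```bash
python3 - <<'E'
from h import *
st=read_state();p=get_image("wrist");save(p,"w1.png",1);w=cloud(p,st)
for a in antennas(p,w,amin=600): print(a)
go(614.5,261.7,177,-98.8)
E
```

```text
(array([553.8, 262.6]), np.float64(95.8), 175, 185, np.int32(2493))
(array([395.4, 260.1]), np.float64(-100.8), 178, 132, np.int32(3133))
(array([461.2, 284. ]), np.float64(100.9), 176, 183, np.int32(2795))
(array([616.1, 263.1]), np.float64(-98.8), 177, 112, np.int32(2581))
slide [-0.0237 -0.0234  0.1522] roll 0.5 yaw0 -98.3 j1,6 [ 37. -45.] pos [587.3 241.5 329.1] tilt [0.0037 0.0013]
```

View pics/w1.png

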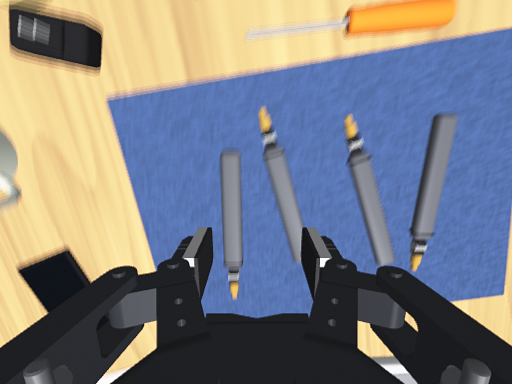

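Call:
carry_out --pt "-0.0157 -0.0229 0.04" --pt "-0.0157 -0.0229 0.08" --pt "-0.0157 -0.0229 0.08" --roll '[0,0,0]' --claw '[0.05,0.05,0.05]'

```text
clock: 3.12
position: [607.8, 245.1, 247.3]
ee_rot: [-0.65, 0.76, 0.001, -0.004]
contact_force: [-0.9, 0.3, 0.9]
gripper_width: 49.8
grasp_force: 0.0
```

```bash
python3 - <<'E'
from h import *
st=read_state();p=get_image("wrist");w=cloud(p,st)
for a in antennas(p,w,amin=600): print(a)
go(615,262,177,-98.8)
E
```

```text
(array([557.6, 229.6]), np.float64(98.5), 142, 372, np.int32(3940))
(array([462.2, 284. ]), np.float64(100.9), 176, 417, np.int32(5563))
(array([617.8, 272.1]), np.float64(81.2), 149, 0, np.int32(4534))
(array([411.3, 335.3]), np.float64(-93.0), 102, 277, np.int32(1458))
slide [-0.0174 -0.0038  0.0732] roll -0.1 yaw0 -98.9 j1,6 [ 36. -45.] pos [608.7 245.5 250.3] tilt [-0.0021 -0.0021]
```

Call:
carry_out --pt "-0.018 -0.005 0.02" --pt "-0.018 -0.005 0.05" --pt "-0.018 -0.005 0.073" --pt "-0.018 -0.005 0.073" --pt "-0.018 -0.005 0.073" --pt "-0.018 -0.005 0.073" --pt "-0.018 -0.005 0.073" --pt "-0.018 -0.005 0.073" --roll '[0,0,0,0,0.0,0,0,0]' --claw '[0.05,0.05,0.05,0.05,0.01,0.01,0.01,0.01]'

```text
clock: 4.18
position: [617.3, 263.2, 181.0]
ee_rot: [-0.65, 0.76, -0.001, 0.002]
contact_force: [-0.7, -0.3, 5.9]
gripper_width: 20.3
grasp_force: 61.5
```

```bash
python3 - <<'E'
from h import *
go(616,262,300,-80)
E
```

```text
slide [ 0.0011  0.0006 -0.119 ] roll -18.9 yaw0 -98.9 j1,6 [ 37. -46.] pos [617.3 263.2 181. ] tilt [0.004 0.002]
```

Call:
carry_out --pt "0 0 -0.055" --pt "0.04 0.003 -0.1" --pt "0.1 0.007 -0.11" --pt "0.16 0.011 -0.11" --pt "0.22 0.016 -0.11" --pt "0.28 0.02 -0.11" --pt "0.34 0.024 -0.11" --pt "0.398 0.028 -0.11" --roll '[0,-10,-20,-30,-40,-50,-60,-70]' --claw '[0.01,0.01,0.01,0.01,0.01,0.01,0.01,0.01]'

```text
clock: 5.18
position: [526.8, -126.3, 289.1]
ee_rot: [0.968, -0.249, 0.001, -0.0]
contact_force: [0.4, -0.3, 0.4]
gripper_width: 20.2
grasp_force: 60.6
```

```bash
python3 - <<'E'
from h import *
go(527.5,-125.7,240,2.8)
E
```

```text
slide [ 0.0003 -0.0008  0.0491] roll -31.7 yaw0 -28.9 j1,6 [ 4. 57.] pos [ 526.8 -126.3  289.1] tilt [0.0018 0.    ]
```

Call:
carry_out --pt "0 0 0.01" --pt "0 0 0.02" --pt "0 0 0.03" --pt "0 0 0.03" --roll '[-10.5,-21,-31.7,-31.7]' --claw '[0.01,0.01,0.01,0.01]'

```text
clock: 5.68
position: [527.2, -124.6, 258.0]
ee_rot: [1.0, 0.02, -0.0, -0.0]
contact_force: [0.5, 0.8, -1.0]
gripper_width: 20.0
grasp_force: 60.6
```

```bash
python3 - <<'E'
from h import *
st=read_state();p=get_image("wrist");save(p,"w2.png",1.5);w=cloud(p,st)
X,Y,Z=w[...,0],w[...,1],w[...,2]
m=((X>380)&(X<640)&(Y<70)&(Y>-400)&(Z>12)&(Z<20)).astype(np.uint8)
M=cv2.morphologyEx(m,cv2.MORPH_CLOSE,np.ones((25,25)))
n,l,s,_=cv2.connectedComponentsWithStats(M)
for i in range(1,n):
    if s[i,4]>3000: print(cv2.minAreaRect(w[(l==i)&(m>0)][:,:2].astype(np.float32)),s[i])
# held antenna: dark points well above trays
h=(Z>30)&(Z<110);print(h.sum())
for a in antennas(p,w,60,110,(380,750,-220,-20),300): print("held",a)
for d in place_of(p,"tray_a_left"): 
    c,r=map(int,d["at"]);print(d["conf"],d["at"],w[r,c])
go(527.5,-125.7,184,2.8)
E
```

```text
((591.2775268554688, -148.54251098632812), (58.073726654052734, 100.45911407470703), 2.9054102897644043) [ 225   83  136   80 5217]
((510.8914794921875, -1.8270835876464844), (101.31681823730469, 199.37222290039062), 88.5536880493164) [   30    85   142   231 13833]
((494.2506103515625, -302.2467346191406), (225.19781494140625, 95.32823944091797), 12.551356315612793) [  405   114   107   233 13216]
9083
held (array([ 527.2, -124.5]), np.float64(2.4), 114, 192, np.int32(9083))
0.84 [430.6, 225.9] [ 514.6082113  -269.70225366   17.36773163]
slide [-0.0003  0.0012  0.0748] roll -0.5 yaw0 2.3 j1,6 [ 4. 88.] pos [ 527.7 -124.5  258.8] tilt [ 0.001  -0.0001]
```

View pics/w2.png

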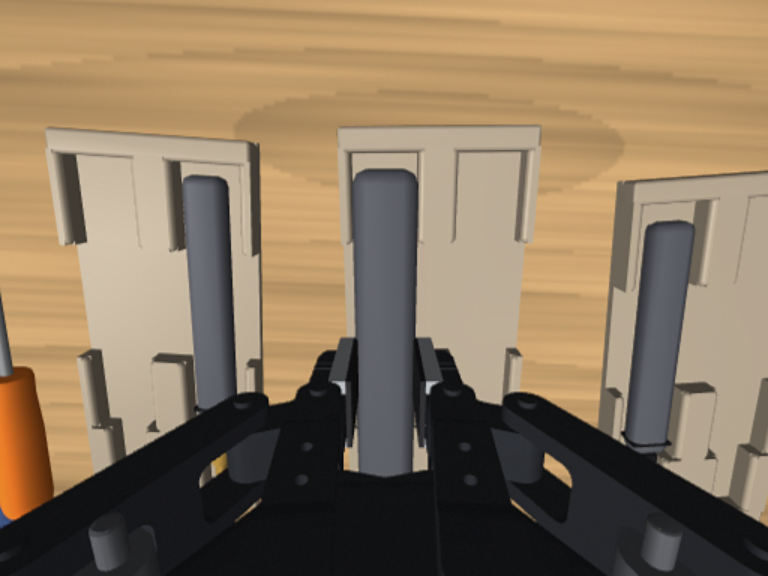

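Call:
carry_out --pt "0.001 0 0.04" --pt "0.001 0 0.065" --pt "0.001 0 0.0745" --pt "0.001 0 0.0745" --pt "0.001 0 0.0745" --pt "0.001 0 0.0745" --pt "0.001 0 0.0745" --roll '[-0.5,-0.5,-0.5,-0.5,-0.5,-0.5,-0.5]' --claw '[0.01,0.01,0.01,0.01,0.036,0.036,0.036]'

```text
clock: 6.65
position: [528.6, -124.4, 184.1]
ee_rot: [1.0, 0.026, 0.0, -0.0]
contact_force: [-0.5, 0.2, 0.0]
gripper_width: 35.8
grasp_force: 0.0
```

```bash
python3 - <<'E'
from h import *
go(555,263.5,300,-84)
E
```

```text
slide [ 0.0465 -0.3861 -0.1159] roll 87.0 yaw0 3.0 j1,6 [ 4. 89.] pos [ 528.6 -124.4  184.1] tilt [0.001  0.0001]
```

Call:
carry_out --pt "0 0 -0.055" --pt "0.004 -0.03 -0.09" --pt "0.01 -0.09 -0.095" --pt "0.016 -0.15 -0.095" --pt "0.024 -0.21 -0.095" --pt "0.03 -0.27 -0.095" --pt "0.038 -0.33 -0.095" --pt "0.0445 -0.3865 -0.09" --roll '[0,10,20.5,31,41.5,52,62.5,73]' --claw '[0.036,0.04,0.05,0.05,0.05,0.05,0.05,0.05]'

```text
clock: 7.65
position: [552.6, 261.1, 274.7]
ee_rot: [0.827, -0.562, 0.0, -0.001]
contact_force: [1.7, 0.6, -0.3]
gripper_width: 50.3
grasp_force: 0.0
```

Call:
carry_out --pt "0 0 0.01" --pt "0 0 0.02" --pt "0 0 0.02" --roll '[8,13,13]' --claw '[0.05,0.05,0.05]'

```text
clock: 8.02
position: [552.3, 259.0, 253.1]
ee_rot: [0.761, -0.649, -0.0, 0.001]
contact_force: [-0.2, -1.2, 0.1]
gripper_width: 49.8
grasp_force: 0.0
```

```bash
python3 - <<'E'
from h import *
st=read_state();p=get_image("wrist");w=cloud(p,st)
for a in antennas(p,w,amin=600): print(a)
t=get_image("top");W=cloud(t)
X,Y,Z=W[...,0],W[...,1],W[...,2]
for a in antennas(t,W,19,30,(400,640,-340,20),30): print("tray",a)
save({"img":t["img"][130:260,215:400]},"t2.png",4)
go(553,264,180,-83)
E
```

```text
(array([553. , 264.1]), np.float64(97.4), 176, 369, np.int32(5135))
(array([470.9, 235.2]), np.float64(100.4), 126, 344, np.int32(3415))
(array([391.2, 234.7]), np.float64(79.1), 114, 0, np.int32(3918))
tray (array([551. , -30.7]), np.float64(176.7), 97, 0, np.int32(125))
tray (array([ 606.6, -130.4]), np.float64(-189.2), 38, 0, np.int32(46))
tray (array([ 507.1, -280.8]), np.float64(-173.8), 125, 0, np.int32(154))
tray (array([ 532. , -122.9]), np.float64(-174.3), 71, 0, np.int32(79))
tray (array([522.7, -27.1]), np.float64(180.7), 28, 0, np.int32(36))
slide [-0.0049 -0.001   0.0743] roll 2.0 yaw0 -81.0 j1,6 [ 40. -31.] pos [552.7 259.  254.3] tilt [0.0004 0.0001]
```

View pics/t2.png

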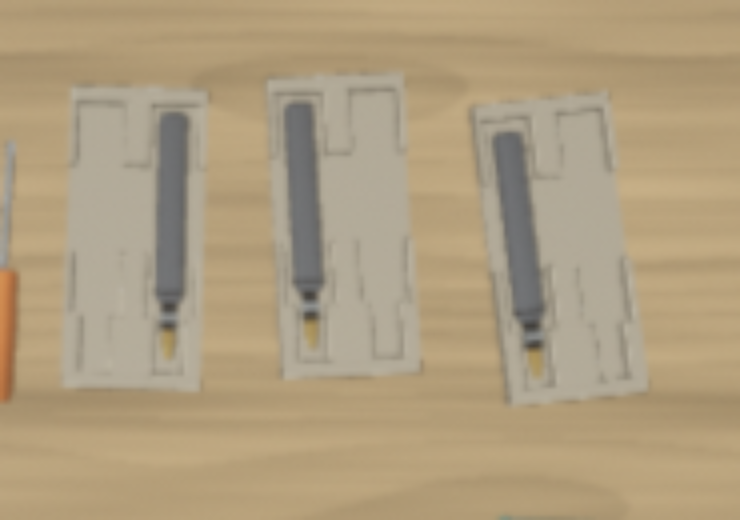

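The crop shows antenna 1 lying well in the middle tray's left pocket, with its plug in the neck at (312,335). I'll pick antenna 2 next.

Call:
carry_out --pt "-0.005 -0.001 0.04" --pt "-0.005 -0.001 0.068" --pt "-0.005 -0.001 0.0735" --pt "-0.005 -0.001 0.0735" --pt "-0.005 -0.001 0.0735" --pt "-0.005 -0.001 0.0735" --pt "-0.005 -0.001 0.0735" --roll '[1.7,1.7,1.7,1.7,1.7,1.7,1.7]' --claw '[0.05,0.05,0.05,0.01,0.01,0.01,0.01]'

```text
clock: 9.0
position: [553.4, 264.5, 182.3]
ee_rot: [0.751, -0.661, 0.0, -0.002]
contact_force: [-0.1, 0.5, 7.4]
gripper_width: 19.8
grasp_force: 60.8
```

```bash
python3 - <<'E'
from h import *
go(521,24.5,280,178.5)
E
```

```text
slide [ 0.2339  0.0623 -0.0982] roll 98.8 yaw0 -82.7 j1,6 [ 41. -33.] pos [553.4 264.5 182.3] tilt [0.0027 0.0017]
```

Call:
carry_out --pt "0 0 -0.055" --pt "0.02 0.006 -0.09" --pt "0.05 0.014 -0.098" --pt "0.09 0.024 -0.098" --pt "0.13 0.034 -0.098" --pt "0.17 0.045 -0.098" --pt "0.21 0.056 -0.098" --pt "0.234 0.062 -0.098" --roll '[5,15.5,26,36.5,47,57.5,68,78.5]' --claw '[0.01,0.01,0.01,0.01,0.01,0.01,0.01,0.01]'

```text
clock: 10.0
position: [520.1, 22.4, 278.5]
ee_rot: [-0.159, 0.987, 0.0, -0.0]
contact_force: [0.0, 0.4, -0.8]
gripper_width: 20.0
grasp_force: 60.0
```

Call:
carry_out --pt "0 0 0.01" --pt "0 0 0.02" --pt "0 0 0.03" --roll '[10.5,20,20]' --claw '[0.01,0.01,0.01]'

```text
clock: 10.38
position: [520.7, 24.1, 248.2]
ee_rot: [0.01, 1.0, 0.0, 0.0]
contact_force: [-0.3, -0.2, 0.3]
gripper_width: 20.0
grasp_force: 60.0
```

```bash
python3 - <<'E'
from h import *
go(521,24.5,184,178.5)
st=read_state();p=get_image("wrist");save(p,"w3.png",1);w=cloud(p,st)
for a in antennas(p,w,45,110,(300,750,-60,120),300): print("held",a)
E
```

```text
slide [-0.0003  0.0004  0.0642] roll 0.4 yaw0 178.9 j1,6 [  20. -112.] pos [520.7  24.1 248.2] tilt [0.0003 0.0003]
held (array([496.2,  24.6]), np.float64(-1.2), 152, 1870, np.int32(11360))
```

View pics/w3.png

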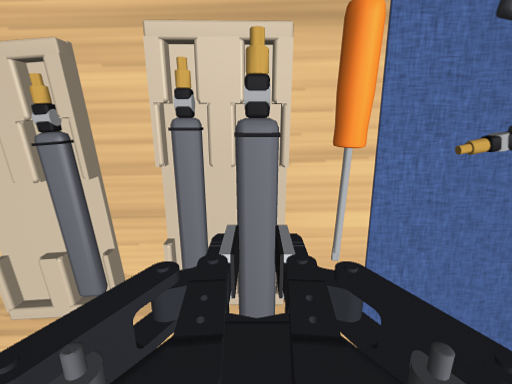

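The wrist view shows the held antenna's plug (258,45) lined up with tray A's free neck, clear of the screwdriver.

Call:
carry_out --pt "0 0 0.04" --pt "0 0 0.058" --pt "0 0 0.064" --pt "0 0 0.064" --pt "0 0 0.064" --pt "0 0 0.064" --pt "0 0 0.064" --roll '[0.4,0.4,0.4,0.4,0.4,0.4,0.4]' --claw '[0.01,0.01,0.01,0.01,0.036,0.036,0.036]'

```text
clock: 11.3
position: [521.0, 24.2, 184.7]
ee_rot: [0.014, 1.0, 0.0, 0.0]
contact_force: [0.1, -0.2, 0.2]
gripper_width: 36.0
grasp_force: 0.0
```

```bash
python3 - <<'E'
from h import *
go(460.5,284,275,-79)
E
```

```text
slide [ 0.0678  0.258  -0.0902] roll -102.6 yaw0 178.4 j1,6 [  21. -112.] pos [521.   24.2 184.7] tilt [0.0006 0.0002]
```

Call:
carry_out --pt "0 0 -0.055" --pt "0.004 0.015 -0.09" --pt "0.013 0.05 -0.09" --pt "0.024 0.09 -0.09" --pt "0.036 0.135 -0.09" --pt "0.047 0.18 -0.09" --pt "0.058 0.22 -0.09" --pt "0.068 0.258 -0.09" --roll '[0,-10,-20.5,-31,-41.5,-52,-62.5,-73]' --claw '[0.036,0.04,0.05,0.05,0.05,0.05,0.05,0.05]'

```text
clock: 12.3
position: [459.7, 285.4, 274.6]
ee_rot: [-0.586, 0.81, 0.0, 0.0]
contact_force: [0.1, 0.8, 0.4]
gripper_width: 49.8
grasp_force: 0.0
```

Call:
carry_out --pt "0 0 0.01" --pt "0 0 0.02" --pt "0 0 0.02" --pt "0 0 0.02" --roll '[-10.5,-21,-29.6,-29.6]' --claw '[0.05,0.05,0.05,0.05]'

```text
clock: 12.8
position: [460.3, 284.1, 254.4]
ee_rot: [0.771, -0.637, 0.0, 0.0]
contact_force: [0.1, 0.7, -0.0]
gripper_width: 50.0
grasp_force: 0.0
```

```bash
python3 - <<'E'
from h import *
st=read_state();p=get_image("wrist");w=cloud(p,st)
for a in antennas(p,w,amin=600): print(a)
go(460.5,284,180,-79)
E
```

```text
(array([459.8, 284. ]), np.float64(100.9), 176, 358, np.int32(5172))
(array([389.1, 230.4]), np.float64(79.1), 109, 0, np.int32(3886))
slide [ 0.0001 -0.0002  0.0745] roll -0.2 yaw0 -79.2 j1,6 [ 49. -38.] pos [460.3 284.  254.5] tilt [0.0001 0.0001]
```

Call:
carry_out --pt "0 0 0.04" --pt "0 0 0.068" --pt "0 0 0.0735" --pt "0 0 0.0735" --pt "0 0 0.0735" --pt "0 0 0.0735" --pt "0 0 0.0735" --roll '[0,0,0,0,0,0,0]' --claw '[0.05,0.05,0.05,0.01,0.01,0.01,0.01]'

```text
clock: 13.72
position: [460.7, 284.5, 182.4]
ee_rot: [0.771, -0.636, 0.0, -0.001]
contact_force: [-1.6, 0.1, 6.1]
gripper_width: 19.8
grasp_force: 60.4
```

```bash
python3 - <<'E'
from h import *
go(531.3,-179,285,-177.2)
E
```

```text
slide [ 0.4683  0.0186 -0.1034] roll 98.2 yaw0 -79.0 j1,6 [ 49. -38.] pos [460.7 284.5 182.4] tilt [0.0021 0.0019]
```

Call:
carry_out --pt "0 0 -0.055" --pt "0.04 0.002 -0.1" --pt "0.1 0.004 -0.103" --pt "0.16 0.006 -0.103" --pt "0.22 0.009 -0.103" --pt "0.28 0.011 -0.103" --pt "0.34 0.013 -0.103" --pt "0.4 0.016 -0.103" --roll '[5,15.5,26,36.5,47,57.5,68,78.5]' --claw '[0.01,0.01,0.01,0.01,0.01,0.01,0.01,0.01]'

```text
clock: 14.72
position: [520.5, -113.6, 284.1]
ee_rot: [-0.192, 0.981, 0.0, 0.0]
contact_force: [1.2, 1.0, -1.0]
gripper_width: 20.2
grasp_force: 59.6
```

```bash
python3 - <<'E'
from h import *
go(531.3,-179,250,-177.2)
E
```

```text
slide [ 0.0147 -0.0646  0.0341] roll 19.3 yaw0 -157.9 j1,6 [  5. -73.] pos [ 520.5 -113.6  284.1] tilt [0.0005 0.0002]
```

Call:
carry_out --pt "0.007 -0.032 0.01" --pt "0.0147 -0.0646 0.02" --pt "0.0147 -0.0646 0.034" --pt "0.0147 -0.0646 0.034" --roll '[10,19.3,19.3,19.3]' --claw '[0.01,0.01,0.01,0.01]'

```text
clock: 15.22
position: [530.9, -176.8, 248.6]
ee_rot: [-0.028, 1.0, 0.0, -0.002]
contact_force: [1.3, 0.4, -0.3]
gripper_width: 20.3
grasp_force: 59.6
```

```bash
python3 - <<'E'
from h import *
go(531.3,-179,184.3,-177.2)
st=read_state();p=get_image("wrist");save(p,"w4.png",1);w=cloud(p,st)
for a in antennas(p,w,45,110,(300,750,-260,-100),300): print("held",a,"plug end",a[0][0]+70-a[2])
E
```

```text
slide [-0.0005 -0.0023  0.0643] roll 0.4 yaw0 -176.8 j1,6 [ -2. -85.] pos [ 530.9 -176.8  248.6] tilt [-0.0035  0.0006]
held (array([ 505.9, -178. ]), np.float64(3.1), 152, 1456, np.int32(11310)) plug end 423.9
```

View pics/w4.png

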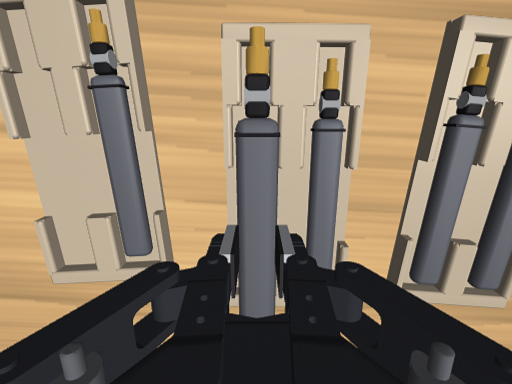

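The held antenna lines up with tray B's free pocket, with its plug at (258,45). Both of tray A's antennas look seated, so I'm lowering this one.

Call:
carry_out --pt "0 -0.002 0.04" --pt "0 -0.002 0.058" --pt "0 -0.002 0.064" --pt "0 -0.002 0.064" --pt "0 -0.002 0.064" --pt "0 -0.002 0.064" --pt "0 -0.002 0.064" --roll '[0.4,0.4,0.4,0.4,0.4,0.4,0.4]' --claw '[0.01,0.01,0.01,0.01,0.036,0.036,0.036]'

```text
clock: 16.15
position: [532.0, -179.1, 186.6]
ee_rot: [-0.024, 1.0, -0.0, 0.001]
contact_force: [1.0, 0.2, 0.3]
gripper_width: 35.9
grasp_force: 0.0
```

```bash
python3 - <<'E'
from h import *
go(393.5,260,285,-101)
E
```

```text
slide [ 0.1171  0.4452 -0.0986] roll -76.2 yaw0 -177.2 j1,6 [ -2. -85.] pos [ 532.  -179.1  186.6] tilt [ 0.0012 -0.0001]
```

Call:
carry_out --pt "0 0 -0.055" --pt "0.008 0.03 -0.098" --pt "0.023 0.087 -0.098" --pt "0.038 0.145 -0.098" --pt "0.053 0.202 -0.098" --pt "0.068 0.26 -0.098" --pt "0.083 0.317 -0.098" --pt "0.098 0.375 -0.098" --roll '[0,-8,-18.5,-29,-39.5,-50,-60,-70]' --claw '[0.036,0.04,0.05,0.05,0.05,0.05,0.05,0.05]'

```text
clock: 17.15
position: [415.0, 192.5, 284.5]
ee_rot: [-0.595, 0.803, 0.0, 0.001]
contact_force: [2.0, 0.4, -0.0]
gripper_width: 49.8
grasp_force: 0.0
```

```bash
python3 - <<'E'
from h import *
go(393.5,260,255,-101)
E
```

```text
slide [-0.0583  0.0403  0.0296] roll -5.9 yaw0 -106.9 j1,6 [ 45. -62.] pos [415.  192.5 284.5] tilt [0.001  0.0008]
```

Call:
carry_out --pt "-0.03 0.02 0.01" --pt "-0.058 0.04 0.02" --pt "-0.058 0.04 0.03" --pt "-0.058 0.04 0.03" --roll '[-3,-5.9,-5.9,-5.9]' --claw '[0.05,0.05,0.05,0.05]'

```text
clock: 17.65
position: [394.6, 257.5, 253.3]
ee_rot: [-0.634, 0.774, -0.0, -0.001]
contact_force: [-0.4, 0.3, -0.1]
gripper_width: 49.8
grasp_force: 0.0
```

```bash
python3 - <<'E'
from h import *
st=read_state();p=get_image("wrist");w=cloud(p,st)
for a in antennas(p,w,amin=600): print(a)
go(393.5,260,180,-101)
t=get_image("top");W=cloud(t);X,Y,Z=W[...,0],W[...,1],W[...,2]
hsv=cv2.cvtColor(t["img"],cv2.COLOR_RGB2HSV)
m=((X>370)&(X<630)&(Y<-225)&(Y>-400)&(Z>9)&(Z<30)).astype(np.uint8)
m=cv2.morphologyEx(m,cv2.MORPH_OPEN,np.ones((2,2)))
M=cv2.morphologyEx(m,cv2.MORPH_CLOSE,np.ones((15,15)))
n,l,s,_=cv2.connectedComponentsWithStats(M);i=1+np.argmax(s[1:,4])
P=W[(l==i)&(m>0)][:,:2].astype(np.float32);print(cv2.minAreaRect(P),len(P))
a=np.radians(5.65);d=np.array([np.cos(a),np.sin(a)]);sd=np.array([-d[1],d[0]])
for v in (d,sd):
    q=P@v; print(np.round(np.percentile(q,[0,.5,1,2,50,98,99,99.5,100]),1))
E
```

```text
(array([392.7, 260.7]), np.float64(-100.9), 173, 154, np.int32(4792))
slide [-0.0024  0.0019  0.0738] roll -0.4 yaw0 -101.4 j1,6 [ 53. -64.] pos [394.9 257.3 253.8] tilt [-0.0008 -0.001 ]
((489.76934814453125, -314.34686279296875), (221.1754150390625, 105.15013122558594), 7.066170692443848) 1434
[nan nan nan nan nan nan nan nan nan]
[nan nan nan nan nan nan nan nan nan]
```

Call:
carry_out --pt "-0.0025 0.002 0.04" --pt "-0.0025 0.002 0.068" --pt "-0.0025 0.002 0.0735" --pt "-0.0025 0.002 0.0735" --pt "-0.0025 0.002 0.0735" --pt "-0.0025 0.002 0.0735" --pt "-0.0025 0.002 0.0735" --roll '[0,0,0,0,0,0,0]' --claw '[0.05,0.05,0.05,0.01,0.01,0.01,0.01]'

```text
clock: 18.62
position: [393.8, 261.2, 181.8]
ee_rot: [-0.634, 0.773, 0.0, 0.001]
contact_force: [0.7, -0.8, 6.8]
gripper_width: 19.7
grasp_force: 59.8
```

```bash
python3 - <<'E'
from h import *
go(513.5,-333.5,290,6.5)
E
```

```text
slide [ 0.5595 -0.2342 -0.109 ] roll -107.8 yaw0 -101.3 j1,6 [ 53. -65.] pos [393.8 261.2 181.8] tilt [0.0019 0.0018]
```

Call:
carry_out --pt "0 0 -0.055" --pt "0.03 -0.013 -0.1" --pt "0.085 -0.036 -0.109" --pt "0.14 -0.059 -0.109" --pt "0.195 -0.082 -0.109" --pt "0.25 -0.105 -0.109" --pt "0.305 -0.128 -0.109" --pt "0.36 -0.151 -0.109" --roll '[0,-8,-17,-26,-35,-44,-53,-62]' --claw '[0.01,0.01,0.01,0.01,0.01,0.01,0.01,0.01]'

```text
clock: 19.62
position: [466.3, -97.5, 290.0]
ee_rot: [0.937, -0.348, 0.001, -0.0]
contact_force: [1.7, 0.3, -1.2]
gripper_width: 20.0
grasp_force: 59.0
```

```bash
python3 - <<'E'
from h import *
go(513.5,-333.5,280,6.5)
E
```

```text
slide [0.1899 0.1479 0.0099] roll -47.3 yaw0 -40.8 j1,6 [ 8. 41.] pos [466.3 -97.5 290. ] tilt [0.0012 0.0004]
```

Call:
carry_out --pt "0.04 0.031 0" --pt "0.084 0.065 0" --pt "0.128 0.1 0" --pt "0.172 0.134 0" --pt "0.19 0.148 0.01" --pt "0.19 0.148 0.01" --pt "0.19 0.148 0.01" --roll '[-10,-20,-30,-40,-47.3,-47.3,-47.3]' --claw '[0.01,0.01,0.01,0.01,0.01,0.01,0.01]'

```text
clock: 20.5
position: [512.1, -331.6, 279.6]
ee_rot: [0.999, 0.054, -0.0, -0.0]
contact_force: [-0.2, 0.1, 0.2]
gripper_width: 20.5
grasp_force: 59.0
```

```bash
python3 - <<'E'
from h import *
go(513.5,-333.5,184.5,6.5)
st=read_state();p=get_image("wrist");save(p,"w5.png",1.5);w=cloud(p,st)
X,Y,Z=w[...,0],w[...,1],w[...,2]
m=((X>540)&(X<640)&(Y<-235)&(Y>-400)&(Z>12)&(Z<20)).astype(np.uint8)
P=w[m>0][:,:2].astype(np.float32);print(cv2.minAreaRect(P),len(P))
for a in antennas(p,w,60,130,(380,750,-430,-250),300): print("held",a)
for a in antennas(p,w,14,25,(380,750,-310,-230),300): print("C left",a)
E
```

```text
slide [0.0012 0.0021 0.0951] roll -0.3 yaw0 6.2 j1,6 [-18. 114.] pos [ 512.1 -331.6  279.6] tilt [-0.0003  0.0004]
((572.4849243164062, -299.9826354980469), (61.4482536315918, 100.60148620605469), 6.333950519561768) 5160
held (array([ 512.7, -331.4]), np.float64(6.4), 115, 222, np.int32(9008))
C left (array([ 579., -239.]), np.float64(-85.3), 61, 603, np.int32(2768))
C left (array([ 508.3, -280.7]), np.float64(5.4), 133, 48, np.int32(3410))
C left (array([ 408. , -271.2]), np.float64(5.9), 46, 177, np.int32(315))
```

View pics/w5.png

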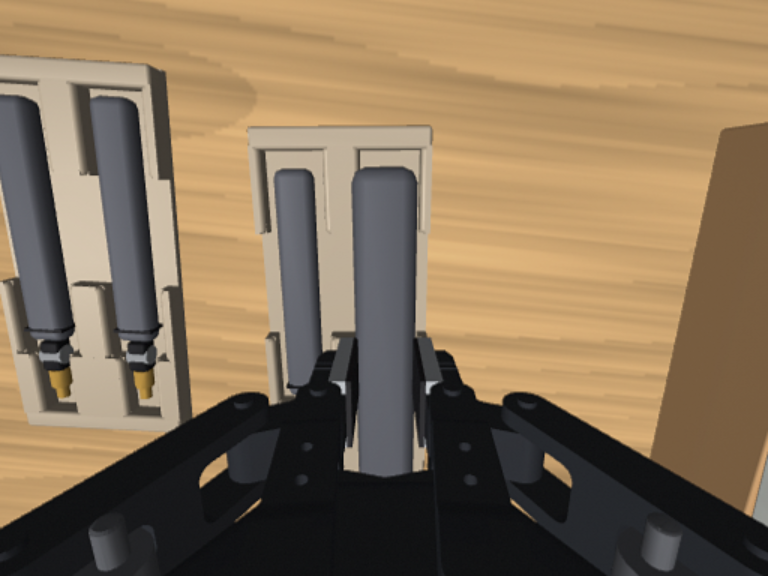

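Tray B holds two antennas, and the last one hovers over tray C's right pocket, with its tip at (385,172). I'm lowering it with a 4 mm shift.

Call:
carry_out --pt "0.0037 0.002 0.04" --pt "0.0037 0.002 0.075" --pt "0.0037 0.002 0.094" --pt "0.0037 0.002 0.0945" --pt "0.0037 0.002 0.0945" --pt "0.0037 0.002 0.0945" --pt "0.0037 0.002 0.0945" --pt "0.0037 0.002 0.0945" --roll '[-0.2,-0.2,-0.2,-0.2,-0.2,-0.2,-0.2,-0.2]' --claw '[0.01,0.01,0.01,0.01,0.01,0.036,0.036,0.036]'

```text
clock: 21.55
position: [516.3, -333.8, 185.5]
ee_rot: [0.998, 0.056, 0.0, 0.0]
contact_force: [-0.1, 0.0, 0.7]
gripper_width: 35.8
grasp_force: 0.0
```

Call:
carry_out --pt "0 0 -0.04" --pt "0 0 -0.1" --pt "-0.03 0 -0.16" --pt "-0.06 0 -0.2" --pt "-0.09 0 -0.2" --pt "-0.12 0 -0.2" --pt "-0.14 0 -0.2" --pt "-0.14 0 -0.2" --roll '[0,0,0,0,0,0,0,0]' --claw '[0.036,0.036,0.036,0.036,0.036,0.036,0.036,0.036]'

```text
clock: 22.55
position: [376.1, -349.6, 385.3]
ee_rot: [0.998, 0.055, 0.0, 0.0]
contact_force: [0.3, -0.1, 0.2]
gripper_width: 36.2
grasp_force: 0.0
```

```bash
python3 - <<'E'
from h import *
st=read_state();p=get_image("wrist");t=get_image("top")
a=cv2.resize(p["img"],(600,450));b=cv2.resize(t["img"][130:260,215:400],None,fx=3,fy=3)
w=cloud(p,st)
for x in antennas(p,w,20.5,26,(380,650,-400,60),300): print(x)
save(p,"f1.png",1.5);save({"img":t["img"][90:290,90:400]},"f2.png",2.5)
E
```

```text
(no output)
```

View pics/f1.png

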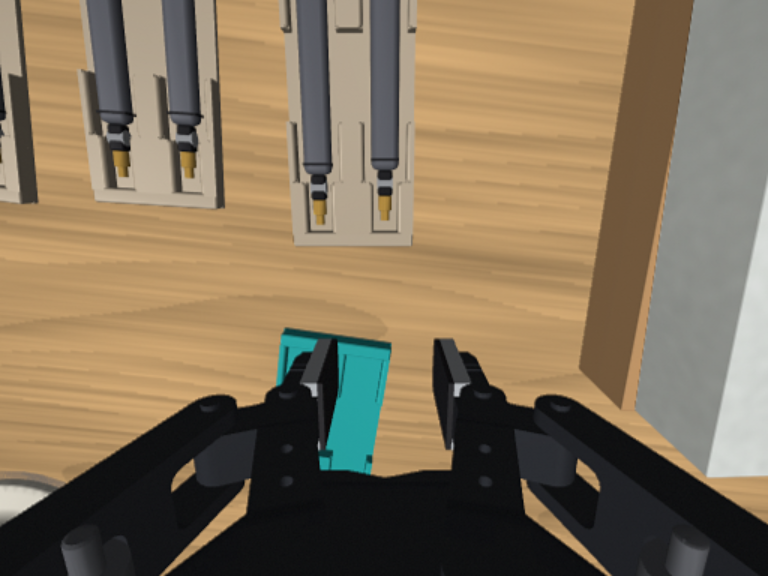

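View pics/f2.png

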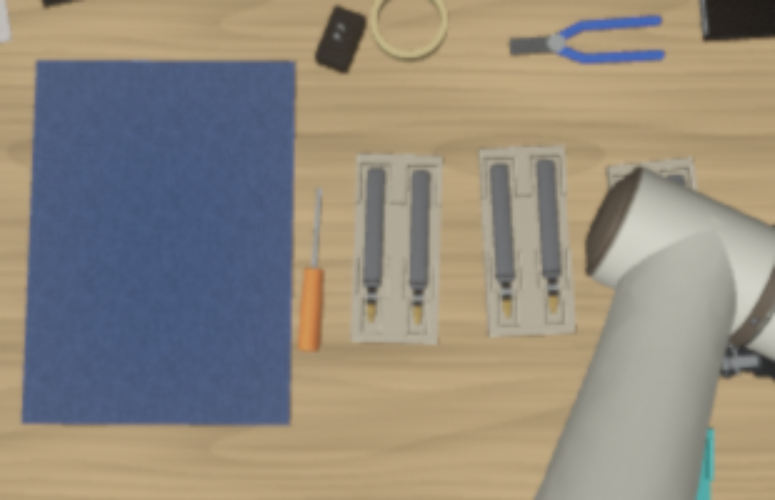

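The mat is empty and each tray holds two antennas. All the plugs sit in the necks (tray C's at (320,212) and (384,208)), the other things haven't moved, and the robot is clear.

```bash
python3 -c "
from bench import *
print(job_done())"
```

```text
the job is handed in; nothing more can be done
None
```

I dealt all four antennas from the mat in the order tray B, A, B, C, so each tray now holds two, flat with their plugs in the necks; I handed the job in at about 22.6 s of the 72 s allowed, and no verdict was returned.

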